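Find the loose pipe cap and push it home

ROBOT

A 6-joint arm with a two-finger parallel gripper is mounted at the origin on the work surface. World frame = base frame: x ahead of the robot, y to its left, z up, the work surface at z = 0. Lengths are in m, angles in degrees, forces in N, time in s.
With the tool pointing down it reaches from about 0.325 to 1 m from the base axis. Payload 5.1 kg.
Tool frame: the origin (TCP) lies at the very end of the fingers, on their centre line; the grasp point (between the pads) lies 19 mm behind it; z points along the fingers, y is the line along which they close (so a half turn about z gives the same grasp; the last joint's range is limited). The gripper opens to 85 mm and grips with 20 to 120 N. Pads are 22 mm wide; open, the fingers measure 114 mm over their backs; the gripper's body (76 mm by 85 mm) begins 54 mm behind the grasp point. The pads swing forward as they close: fully open they stand 13 mm farther back than shut.
Start: joints at [-71.711, 7.093, 94.555, -0, 78.352, -4.733], TCP at [0.254, -0.598, 0.231] pointing down, gripper open.
Joint ranges: [-149.61, 149.61], [-58.7, 133.49], [1.44, 155.28], [-77.14, 257.14], [18.33, 153.61], [-166.67, 166.67]. Speed limits (degrees/s): [147.25, 147.25, 180, 180, 180, 180].

INTERFACE

Orientations are given as a 3x3 rotation matrix whose columns are the frame's x, y, z axes.
In Python, from rig import r, eyes gives the robot as it stands.
- The arm moves only by the tool servo_tool, never from a script. Its arguments are lists of equal length, an entry for each row: "rotation": the turn, a rotation vector about the tool's x, y, z in degrees, a list of three; "offset": the shift along the tool's x, y, z in cm, a list of three; "grip": the finger opening in cm, from 0 to 8.54. A call has 1 to 12 rows; each row shifts and turns the commanded pose from where the row before left it, along the tool's axes as they then stand; what a row does not reach is not made up. A row lasts 1/8 s, in which the tool goes at most 62.5 mm and 10.7 degrees, less where a joint would pass 70% of its speed; a pose out of reach is approached as far as the arm can. A call with a gripper value outside its range is refused whole. The fingers move at their own pace and stop on an object; the grip force is fixed at half the most. Time passes only in rows, so rows that do not move let the fingers close. It gives the time, the measured TCP pose, the force, the opening and the grip force at its end, in the units of the state.
- r.read_state(): the state, without advancing time (a new reading comes with each control period).
- eyes.snapshot(name): name is "scene" or "top" or "wrist"; returns the picture (420x560x3 uint8, red, green, blue); there is no depth.
- eyes.camera_info(name): a dict with "camera_matrix" (3x3 intrinsics, pixels), "pose" (4x4, takes a point from camera to world coordinates); the wrist camera has in their place "mount" (4x4, takes a point from camera to tool coordinates, whose origin is the TCP and whose axes are the flange's). Camera axes: x right, y up, looking along -z (the intrinsics and any distortion apply to the point x, -y, -z); pixel columns grow to the right and rows downward; lengths in m; the calibration is good to about 2 mm. The wrist camera is an equidistant fisheye: a pixel r from the principal point sees the ray r / f radians off the axis. A picture is of the moment at which its call begins: read the wrist's pose just before it. camera_info takes no time and is no camera call.
- r.close_job(): hands the job in; it is judged then, once.
The state is a dict: "time": time; "q": joint angles; "dq": joint speeds; "joint_torque": joint torques, N m; "tcp_pos": TCP position; "eef_rot": TCP orientation; "contact_force": force on the tool from outside, world axes, zero at the start; "ft_torque": the same for the moment, N m; "grip_width": opening from 0.0 (shut) to 1.0 (fully open); "gripper_force": force on a finger pad.
Only numpy, scipy, OpenCV 4.12 (cv2) and the standard library are available. Lean on these libraries where they do the work, as an engineer would, in place of code of your own. Each camera call takes 0.05 s, during which the arm holds its last target. There are 200 camera calls.

TASK

One of the four capped pipes standing on the counter has a cap that is not fully on. Press lightly near the rim of the caps, one after another, until you find the one that rocks, then push that cap down firmly in its middle until it is fully home and let go. Use the fingertips only: do not lift any cap, do not drive the sound caps down any further, and leave everything else on the counter where it is.

Things in the scene. Friction and masses are not known exactly. Their poses are not given: they have to be found in the camera images.
- cap_a: One of four look-alike push-on pipe caps: grey ribbed skirt 97 mm across, 38 mm tall, closed by a dark rubber crown 86 mm across whose flat top stands 8 mm above the skirt. Origin on the axis at the skirt's top edge, z up; it follows the skirt, not the rubber. Any of the four may be the loose one; pipe lengths differ, so heights (up to 8 mm apart) tell nothing.
- cap_b: Pipe cap, same as cap_a in make, size and origin. All four: the rubber crown gives straight down about 1 mm per 3 N, 7.5 mm at most. A cap that is home stays level when pressed anywhere; above about 12 N it is driven down too far, up to 3 mm, and stays so (spoilt). 3 to 6 N is plenty to try it.
- cap_c: Pipe cap, same as cap_a in make, size and origin. All four: the skirt sits on an upright 75 mm pipe that a round foot, 104 mm across, fixes to the counter. The loose cap, whichever of the four it is, is level at rest and sits about 5 mm too high on its pipe.
- cap_d: Pipe cap, same as cap_a in make, size and origin. The loose cap, whichever it is: pressed with 3 N or more some 30 mm off centre it tips by 0.09 to 0.14 rad, that side dropping 3 to 4 mm, and springs level when let go; pushed in the middle it slides down about 5 mm under some 15 N (20 to 25 N surely) to a firm stop and rocks no more.
- coupling_1: Loose upright pipe coupling, grey ring 50 mm across, 45 mm tall, standing among the capped pipes; origin at the centre of its underside. Leave alone.
- coupling_2: Loose upright pipe coupling, white ring 60 mm across, 50 mm tall; origin at the centre of its underside. Leave alone.
- reducer: Loose upright grey pipe reducer, 54 mm across at the foot, 36 mm at the top, 60 mm tall; origin at the centre of its underside. Leave alone.
- tin: Loose upright tin, 66 mm across, 100 mm tall; origin at the centre of its underside. Leave alone.
- driver: Loose screwdriver lying on the counter, about 0.2 m long along its x axis; origin on its length at the counter. Leave alone.
- mallet: Loose hammer lying on the counter, about 0.3 m long along its x axis; origin on its length at the counter. Leave alone.

How it is judged (in metres and radians):
On the way, in this order (a step that is already met when the one before it is completed fails the run):
1. the loose cap has been rocked by a press near its rim (tipped more than 0.06 rad) (angle between any of cap_a, cap_b, cap_c, cap_d's own z axis and vertical above 0.06 rad), for 0.05 s.
2. the loose cap has gone down at least 4 mm, to its stop, and is level (((distance of cap_a from where it was at the start of the episode above 0.004 m and angle between cap_a's own z axis and vertical below 0.03 rad) or (distance of cap_b from where it was at the start of the episode above 0.004 m and angle between cap_b's own z axis and vertical below 0.03 rad) or (distance of cap_c from where it was at the start of the episode above 0.004 m and angle between cap_c's own z axis and vertical below 0.03 rad) or (distance of cap_d from where it was at the start of the episode above 0.004 m and angle between cap_d's own z axis and vertical below 0.03 rad))), for 0.2 s.
At the end, for the whole second after the job is handed in: The loose cap is home, at least 4 mm lower than it began (within 1.5 mm of its stop); all four caps are level within 0.03 rad and still (distance of any of cap_a, cap_b, cap_c, cap_d from where it was at the start of the episode above 0.004 m and angle between each of cap_a, cap_b, cap_c, cap_d's own z axis and vertical below 0.03 rad and linear speed of each of cap_a, cap_b, cap_c, cap_d below 0.01 m/s); the robot touches nothing.
It fails at once if a cap is lifted (about 3.5 mm above its starting height) (height (world z) of cap_a above 0.0735 m or height (world z) of cap_b above 0.0805 m or height (world z) of cap_c above 0.0777 m or height (world z) of cap_d above 0.077 m).
It fails at once if more than one cap has been driven down (by over 1.5 mm) (distance of each of cap_a, cap_b from where it was at the start of the episode above 0.0015 m or distance of each of cap_a, cap_c from where it was at the start of the episode above 0.0015 m or distance of each of cap_a, cap_d from where it was at the start of the episode above 0.0015 m or distance of each of cap_b, cap_c from where it was at the start of the episode above 0.0015 m or distance of each of cap_b, cap_d from where it was at the start of the episode above 0.0015 m or distance of each of cap_c, cap_d from where it was at the start of the episode above 0.0015 m).
It fails at once if something else on the counter is moved by more than 20 mm (distance of any of coupling_1, coupling_2, reducer, tin, driver, mallet from where it was at the start of the episode above 0.02 m).
It also fails if it takes over 56 s, if anything falls off the work surface, if the arm or the gripper's body presses on something with over 40 N, if the wrist force passes 120 N, or if a joint passes its speed limit or range.

## Working session

There is one attempt and no reset: what is moved stays moved. The work goes in short steps, Python scripts to look and compute and a tool call to move; the robot and the scene stay as the last step left them, time stands still between calls to the robot, and variables do not carry over. Pictures are saved under pics/ and viewed, at most 10 in all, crops included, and the job is handed in when it is done.

Besides the shell and the picture viewer there is one more tool, called after "Call:" as name(argument=value, ...) on one line, values as JSON. servo_tool: Moves the arm, as the interface text tells. Its arguments: {"type":"object","properties":{"rotation":{"type":"array","items":{"type":"array","items":{"type":"number"}}},"offset":{"type":"array","items":{"type":"array","items":{"type":"number"}}},"grip":{"type":"array","items":{"type":"number"}}},"required":["rotation","offset","grip"]}

```bash
mkdir -p pics; python3 - <<'E'
from rig import r,eyes
import cv2,numpy as np
for n in("top","scene"):
    im=eyes.snapshot(n); cv2.imwrite(f"pics/{n}0.png",im[:,:,::-1])
    i=eyes.camera_info(n); print(n,np.round(i["camera_matrix"],1).tolist(),np.round(i["pose"],4).tolist(),[k for k in i])
s=r.read_state(); print(s)
E
```

```text
top [[432.0, 0.0, 284.6], [0.0, 432.0, 207.0], [0.0, 0.0, 1.0]] [[-0.0183, 0.9944, -0.1042, 0.4838], [-0.9998, -0.0181, 0.0033, 0.0586], [0.0014, 0.1042, 0.9946, 0.9848], [0.0, 0.0, 0.0, 1.0]] ['camera_matrix', 'pose']
scene [[504.1, 0.0, 276.9], [0.0, 504.1, 212.2], [0.0, 0.0, 1.0]] [[-0.0705, -0.6224, 0.7796, 1.6126], [0.9975, -0.0526, 0.0482, 0.1169], [0.011, 0.781, 0.6245, 0.9169], [0.0, 0.0, 0.0, 1.0]] ['camera_matrix', 'pose']
{'time': 0.1, 'q': array([-7.17094221e+01,  7.13086670e+00,  9.46267975e+01,  2.08150428e-03,
        7.83517440e+01, -4.73283291e+00]), 'dq': array([ 0.14907467, -0.06232927, -0.09990116, -0.00799669,  0.03165823,
       -0.03041055]), 'joint_torque': array([-3.86736565e-04, -4.24930322e+01, -3.66653967e+01, -1.63319010e-04,
        3.89625347e-03, -9.62746725e-06]), 'tcp_pos': array([ 0.25402531, -0.59770459,  0.23015786]), 'eef_rot': array([[ 9.20348062e-01,  3.91099892e-01, -5.65496996e-04],
       [ 3.91100253e-01, -9.20346274e-01,  1.82422279e-03],
       [ 1.93000283e-04, -1.90008593e-03, -9.99998176e-01]]), 'contact_force': array([-0.70215378, -0.50820269, -0.1668083 ]), 'ft_torque': array([ 0.00774875, -0.01501087, -0.02529003]), 'gripper_force': 0.0, 'grip_width': 0.9985953240319864}
```

View pics/top0.png

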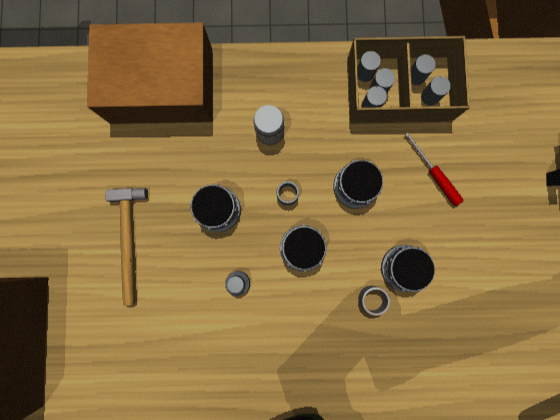

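View pics/scene0.png

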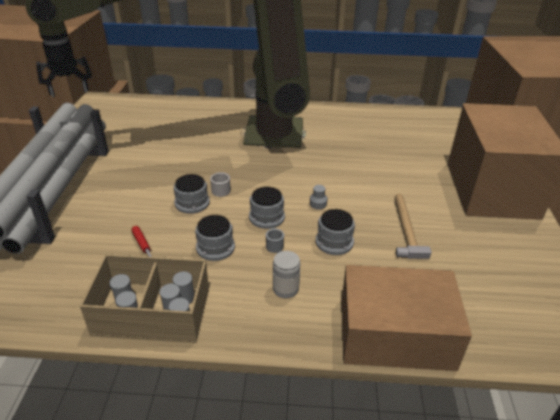

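```bash
python3 - <<'E'
from rig import r,eyes
import cv2,numpy as np
im=cv2.imread("pics/top0.png"); i=eyes.camera_info("top"); K=i["camera_matrix"];T=i["pose"]
def world(u,v,z):
    d=T[:3,:3]@np.array([(u-K[0,2])/K[0,0],-(v-K[1,2])/K[1,1],-1]); o=T[:3,3]
    return o+d*(z-o[2])/d[2]
m=(im.max(2)<30).astype(np.uint8)
n,l,st,c=cv2.connectedComponentsWithStats(m)
for k in range(1,n):
    if 800<st[k,4]<2500:
        cn=max(cv2.findContours((l==k).astype(np.uint8),0,1)[0],key=cv2.contourArea)
        (u,v),rad=cv2.minEnclosingCircle(cn); e=cv2.fitEllipse(cv2.convexHull(cn))
        print(st[k],c[k].round(1),round(rad,1),np.round(e[0],1),np.round(e[1],1),world(*e[0],.0815).round(4))
s=r.read_state(); print(s["tcp_pos"])
for nm,u,v,z in(("tin",268,117,.1),("red",237,285,.06)):print(nm,world(u,v,z).round(3))
E
```

```text
[ 342  162   40   39 1216] [361.6 180.7] 19.8 [361.6 180.7] [38.9 39.4] [ 0.6315 -0.1083  0.0815]
[ 192  186   41   40 1239] [212.  205.7] 20.1 [212.  205.6] [39.4 39.8] [0.5842 0.2082 0.0815]
[ 285  228   40   40 1252] [304.2 247.6] 20.0 [304.2 247.6] [39.6 39.8] [0.4928 0.0164 0.0815]
[ 393  249   41   41 1297] [413.  268.9] 20.6 [413.  268.9] [39.7 41.1] [ 0.4446 -0.2081  0.0815]
[   0  343   43   77 1246] [ 18.4 387.5] 39.6 [ 20.1 383.8] [49.9 80.6] [0.2301 0.595  0.0815]
[ 0.25402531 -0.59770459  0.23015786]
tin [0.768 0.087 0.1  ]
red [0.417 0.159 0.06 ]
```

Call:
servo_tool(rotation=[[0, 0, 7.7], [0, 0, 7.7], [0, 0, 7.6], [0, 0, 0], [0, 0, 0], [0, 0, 0], [0, 0, 0], [0, 0, 0], [0, 0, 0], [0, 0, 0], [0, 0, 0], [0, 0, 0]], offset=[[0, 0, 0], [0, 0, 0], [0, 0, 0], [2, -4.9, 1.4], [2, -4.9, 1.4], [2, -4.9, 1.4], [2, -4.9, 1.4], [2, -4.9, 1.4], [2, -4.9, 1.4], [2, -4.8, 1.4], [2, -4.8, 1.4], [0, 0, 0]], grip=[0, 0, 0, 0, 0, 0, 0, 0, 0, 0, 0, 0])

```text
time: 1.6
tcp_pos: [0.4136, -0.2048, 0.1173]
eef_rot: [[1.0, 0.005, -0.003], [0.005, -1.0, 0.002], [-0.003, -0.002, -1.0]]
contact_force: [0.2, -1.1, 0.8]
grip_width: 0.003
gripper_force: 0.0
```

Call:
servo_tool(rotation=[[0, 0, 0], [0, 0, 0], [0, 0, 0], [0, 0, 0]], offset=[[0, 0.3, 1.5], [0, 0, 1.2], [0, 0, 0], [0, 0, 0]], grip=[0, 0, 0, 0])

```text
time: 2.1
tcp_pos: [0.4138, -0.2119, 0.0923]
eef_rot: [[1.0, -0.001, -0.0], [-0.001, -1.0, 0.0], [-0.0, -0.0, -1.0]]
contact_force: [-0.0, 0.2, 0.8]
grip_width: -0.002
gripper_force: 0.0
```

Call:
servo_tool(rotation=[[0, 0, 0], [0, 0, 0], [0, 0, 0], [0, 0, 0]], offset=[[0, 0, 0.1], [0, 0, 0.1], [0, 0, 0], [0, 0, 0]], grip=[0, 0, 0, 0])

```text
time: 2.6
tcp_pos: [0.4141, -0.2112, 0.0904]
eef_rot: [[1.0, 0.0, 0.0], [0.0, -1.0, -0.0], [0.0, 0.0, -1.0]]
contact_force: [-0.6, -0.2, 0.2]
grip_width: -0.001
gripper_force: 0.0
```

Call:
servo_tool(rotation=[[0, 0, 0], [0, 0, 0], [0, 0, 0]], offset=[[0, 0, 0.1], [0, 0, 0], [0, 0, 0]], grip=[0, 0, 0])

```text
time: 2.98
tcp_pos: [0.414, -0.2111, 0.0893]
eef_rot: [[1.0, 0.0, -0.0], [0.0, -1.0, 0.0], [-0.0, -0.0, -1.0]]
contact_force: [-1.1, -0.8, -0.7]
grip_width: 0.005
gripper_force: 0.0
```

Call:
servo_tool(rotation=[[0, 0, 0], [0, 0, 0], [0, 0, 0]], offset=[[0, 0, 0.2], [0, 0, 0], [0, 0, 0]], grip=[0, 0, 0])

```text
time: 3.35
tcp_pos: [0.414, -0.2112, 0.0873]
eef_rot: [[1.0, 0.0, -0.0], [0.0, -1.0, 0.0], [-0.0, -0.0, -1.0]]
contact_force: [1.1, -0.2, 0.4]
grip_width: -0.002
gripper_force: 0.0
```

Call:
servo_tool(rotation=[[0, 0, 0], [0, 0, 0], [0, 0, 0]], offset=[[0, 0, 0.2], [0, 0, 0], [0, 0, 0]], grip=[0, 0, 0])

```text
time: 3.72
tcp_pos: [0.414, -0.2112, 0.0853]
eef_rot: [[1.0, 0.0, -0.0], [0.0, -1.0, 0.0], [-0.0, -0.0, -1.0]]
contact_force: [0.3, -0.5, -1.0]
grip_width: -0.004
gripper_force: 0.0
```

Call:
servo_tool(rotation=[[0, 0, 0], [0, 0, 0], [0, 0, 0]], offset=[[0, 0, 0.1], [0, 0, 0], [0, 0, 0]], grip=[0, 0, 0])

```text
time: 4.1
tcp_pos: [0.414, -0.2112, 0.0843]
eef_rot: [[1.0, 0.0, 0.0], [0.0, -1.0, 0.0], [0.0, -0.0, -1.0]]
contact_force: [0.2, 0.1, -0.2]
grip_width: -0.002
gripper_force: 0.0
```

Call:
servo_tool(rotation=[[0, 0, 0], [0, 0, 0], [0, 0, 0]], offset=[[0, 0, 0.1], [0, 0, 0], [0, 0, 0]], grip=[0, 0, 0])

```text
time: 4.47
tcp_pos: [0.414, -0.2112, 0.0833]
eef_rot: [[1.0, 0.0, -0.0], [0.0, -1.0, -0.0], [-0.0, 0.0, -1.0]]
contact_force: [0.3, 0.1, 1.1]
grip_width: -0.002
gripper_force: 0.0
```

Call:
servo_tool(rotation=[[0, 0, 0], [0, 0, 0], [0, 0, 0]], offset=[[0, 0, 0.1], [0, 0, 0], [0, 0, 0]], grip=[0, 0, 0])

```text
time: 4.85
tcp_pos: [0.414, -0.2112, 0.0823]
eef_rot: [[1.0, 0.0, 0.0], [0.0, -1.0, -0.0], [0.0, 0.0, -1.0]]
contact_force: [0.5, -0.3, 0.0]
grip_width: -0.001
gripper_force: 0.0
```

Call:
servo_tool(rotation=[[0, 0, 0], [0, 0, 0], [0, 0, 0]], offset=[[0, 0, 0.1], [0, 0, 0], [0, 0, 0]], grip=[0, 0, 0])

```text
time: 5.22
tcp_pos: [0.414, -0.2112, 0.0813]
eef_rot: [[1.0, 0.0, 0.0], [0.0, -1.0, 0.0], [0.0, -0.0, -1.0]]
contact_force: [-0.1, -0.2, -0.2]
grip_width: -0.002
gripper_force: 0.0
```

Call:
servo_tool(rotation=[[0, 0, 0], [0, 0, 0], [0, 0, 0]], offset=[[0, 0, 0.1], [0, 0, 0], [0, 0, 0]], grip=[0, 0, 0])

```text
time: 5.6
tcp_pos: [0.414, -0.2112, 0.0803]
eef_rot: [[1.0, 0.0, -0.0], [0.0, -1.0, 0.0], [-0.0, -0.0, -1.0]]
contact_force: [0.1, 0.6, 0.7]
grip_width: -0.003
gripper_force: 0.0
```

Call:
servo_tool(rotation=[[0, 0, 0], [0, 0, 0], [0, 0, 0]], offset=[[0, 0, 0.1], [0, 0, 0], [0, 0, 0]], grip=[0, 0, 0])

```text
time: 5.98
tcp_pos: [0.414, -0.2112, 0.0793]
eef_rot: [[1.0, 0.0, -0.0], [0.0, -1.0, 0.0], [-0.0, -0.0, -1.0]]
contact_force: [-0.6, -0.3, 0.6]
grip_width: 0.004
gripper_force: 0.0
```

Call:
servo_tool(rotation=[[0, 0, 0], [0, 0, 0], [0, 0, 0]], offset=[[0, 0, 0.1], [0, 0, 0], [0, 0, 0]], grip=[0, 0, 0])

```text
time: 6.35
tcp_pos: [0.414, -0.2112, 0.0783]
eef_rot: [[1.0, 0.0, -0.0], [0.0, -1.0, 0.0], [-0.0, -0.0, -1.0]]
contact_force: [-0.3, 0.5, -0.1]
grip_width: 0.001
gripper_force: 0.0
```

Call:
servo_tool(rotation=[[0, 0, 0], [0, 0, 0], [0, 0, 0]], offset=[[0, 0, 0.1], [0, 0, 0], [0, 0, 0]], grip=[0, 0, 0])

```text
time: 6.72
tcp_pos: [0.4141, -0.2112, 0.0775]
eef_rot: [[1.0, 0.0, 0.0], [0.0, -1.0, -0.0], [0.0, 0.0, -1.0]]
contact_force: [0.1, 0.4, 1.7]
grip_width: -0.001
gripper_force: 0.6
```

Call:
servo_tool(rotation=[[0, 0, 0], [0, 0, 0], [0, 0, 0]], offset=[[0, 0, 0.1], [0, 0, 0], [0, 0, 0]], grip=[0, 0, 0])

```text
time: 7.1
tcp_pos: [0.4141, -0.2112, 0.0765]
eef_rot: [[1.0, 0.0, 0.0], [0.0, -1.0, -0.0], [0.0, 0.0, -1.0]]
contact_force: [-0.9, 0.9, 4.1]
grip_width: -0.005
gripper_force: 1.8
```

Call:
servo_tool(rotation=[[0, 0, 0], [0, 0, 0], [0, 0, 0], [0, 0, 0]], offset=[[0, 0, 0.06], [0, 0, 0], [0, 0, 0], [0, 0, 0]], grip=[0, 0, 0, 0])

```text
time: 7.6
tcp_pos: [0.4141, -0.2113, 0.076]
eef_rot: [[1.0, 0.0, 0.0], [0.0, -1.0, -0.0], [0.0, 0.0, -1.0]]
contact_force: [-1.4, 1.2, 4.7]
grip_width: 0.002
gripper_force: 2.5
```

Call:
servo_tool(rotation=[[0, 0, 0], [0, 0, 0], [0, 0, 0], [0, 0, 0], [0, 0, 0], [0, 0, 0], [0, 0, 0], [0, 0, 0], [0, 0, 0], [0, 0, 0], [0, 0, 0]], offset=[[0, 0, -3], [0, 0, 0], [1, -4.5, 0], [1, -4.5, 0], [1, -4.5, 0], [1, -4.5, 0], [0.9, -4.7, 0], [0, 0, 0], [0, 0, 1.0], [0, 0, 0.9], [0, 0, 0]], grip=[0, 0, 0, 0, 0, 0, 0, 0, 0, 0, 0])

```text
time: 8.98
tcp_pos: [0.4617, 0.015, 0.085]
eef_rot: [[1.0, -0.001, -0.003], [-0.001, -1.0, 0.0], [-0.003, -0.0, -1.0]]
contact_force: [0.4, -0.1, 0.2]
grip_width: -0.003
gripper_force: 0.0
```

Call:
servo_tool(rotation=[[0, 0, 0], [0, 0, 0], [0, 0, 0]], offset=[[0, 0, 0.1], [0, 0, 0], [0, 0, 0]], grip=[0, 0, 0])

```text
time: 9.35
tcp_pos: [0.4632, 0.0157, 0.0861]
eef_rot: [[1.0, 0.0, 0.001], [0.0, -1.0, -0.0], [0.001, 0.0, -1.0]]
contact_force: [0.1, -0.3, 0.0]
grip_width: 0.003
gripper_force: 0.0
```

Call:
servo_tool(rotation=[[0, 0, 0], [0, 0, 0], [0, 0, 0]], offset=[[0, 0, 0.1], [0, 0, 0], [0, 0, 0]], grip=[0, 0, 0])

```text
time: 9.72
tcp_pos: [0.4629, 0.0159, 0.0847]
eef_rot: [[1.0, 0.0, -0.0], [0.0, -1.0, -0.0], [-0.0, 0.0, -1.0]]
contact_force: [0.8, 0.2, -0.5]
grip_width: -0.002
gripper_force: 0.0
```

Call:
servo_tool(rotation=[[0, 0, 0], [0, 0, 0], [0, 0, 0]], offset=[[0, 0, 0.1], [0, 0, 0], [0, 0, 0]], grip=[0, 0, 0])

```text
time: 10.1
tcp_pos: [0.4629, 0.0158, 0.0837]
eef_rot: [[1.0, 0.0, -0.0], [0.0, -1.0, 0.0], [-0.0, -0.0, -1.0]]
contact_force: [0.4, -0.6, 0.8]
grip_width: -0.001
gripper_force: 0.0
```

Call:
servo_tool(rotation=[[0, 0, 0], [0, 0, 0], [0, 0, 0]], offset=[[0, 0, 0.15], [0, 0, 0], [0, 0, 0]], grip=[0, 0, 0])

```text
time: 10.48
tcp_pos: [0.4629, 0.0158, 0.0822]
eef_rot: [[1.0, 0.0, -0.0], [0.0, -1.0, 0.0], [-0.0, -0.0, -1.0]]
contact_force: [0.6, 1.3, -0.3]
grip_width: 0.003
gripper_force: 0.0
```

Call:
servo_tool(rotation=[[0, 0, 0], [0, 0, 0], [0, 0, 0]], offset=[[0, 0, 0.1], [0, 0, 0], [0, 0, 0]], grip=[0, 0, 0])

```text
time: 10.85
tcp_pos: [0.463, 0.0158, 0.0813]
eef_rot: [[1.0, 0.0, 0.0], [0.0, -1.0, 0.0], [0.0, -0.0, -1.0]]
contact_force: [-0.2, 0.1, 0.4]
grip_width: 0.003
gripper_force: 0.2
```

Contact begins near 0.0815.

Call:
servo_tool(rotation=[[0, 0, 0], [0, 0, 0], [0, 0, 0]], offset=[[0, 0, 0.1], [0, 0, 0], [0, 0, 0]], grip=[0, 0, 0])

```text
time: 11.22
tcp_pos: [0.463, 0.0159, 0.0805]
eef_rot: [[1.0, 0.0, 0.0], [0.0, -1.0, -0.0], [0.0, 0.0, -1.0]]
contact_force: [-0.8, 1.3, 2.4]
grip_width: 0.002
gripper_force: 1.3
```

Call:
servo_tool(rotation=[[0, 0, 0], [0, 0, 0], [0, 0, 0], [0, 0, 0]], offset=[[0, 0, 0.1], [0, 0, 0], [0, 0, 0], [0, 0, 0]], grip=[0, 0, 0, 0])

```text
time: 11.72
tcp_pos: [0.463, 0.0158, 0.0794]
eef_rot: [[1.0, 0.0, 0.0], [0.0, -1.0, -0.0], [0.0, 0.0, -1.0]]
contact_force: [-1.7, 0.3, 4.5]
grip_width: 0.001
gripper_force: 2.6
```

Call:
servo_tool(rotation=[[0, 0, 0], [0, 0, 0], [0, 0, 0], [0, 0, 0], [0, 0, 0], [0, 0, 0], [0, 0, 0], [0, 0, 0], [0, 0, 0], [0, 0, 0], [0, 0, 0]], offset=[[0, 0, -2.6], [0, 0, 0], [1.8, -3.85, 0], [1.8, -3.85, 0], [1.8, -3.85, 0], [1.8, -3.85, 0], [1.9, -3.85, 0], [0, 0, 0], [0, 0, 1.0], [0, 0, 0.6], [0, 0, 0]], grip=[0, 0, 0, 0, 0, 0, 0, 0, 0, 0, 0])

```text
time: 13.1
tcp_pos: [0.5528, 0.2073, 0.0878]
eef_rot: [[1.0, -0.001, -0.002], [-0.001, -1.0, -0.001], [-0.002, 0.001, -1.0]]
contact_force: [0.8, 1.0, -0.1]
grip_width: -0.001
gripper_force: 0.0
```

Call:
servo_tool(rotation=[[0, 0, 0], [0, 0, 0], [0, 0, 0]], offset=[[0, 0, 0.1], [0, 0, 0], [0, 0, 0]], grip=[0, 0, 0])

```text
time: 13.48
tcp_pos: [0.5541, 0.2084, 0.0886]
eef_rot: [[1.0, 0.0, 0.001], [0.0, -1.0, 0.0], [0.001, -0.0, -1.0]]
contact_force: [-0.2, -0.1, 0.3]
grip_width: 0.0
gripper_force: 0.0
```

Call:
servo_tool(rotation=[[0, 0, 0], [0, 0, 0], [0, 0, 0]], offset=[[0, 0, 0.15], [0, 0, 0], [0, 0, 0]], grip=[0, 0, 0])

```text
time: 13.85
tcp_pos: [0.5538, 0.2084, 0.0867]
eef_rot: [[1.0, 0.0, -0.0], [0.0, -1.0, -0.0], [-0.0, 0.0, -1.0]]
contact_force: [-0.1, -0.3, 0.0]
grip_width: 0.002
gripper_force: 0.0
```

Call:
servo_tool(rotation=[[0, 0, 0], [0, 0, 0], [0, 0, 0]], offset=[[0, 0, 0.1], [0, 0, 0], [0, 0, 0]], grip=[0, 0, 0])

```text
time: 14.22
tcp_pos: [0.5539, 0.2084, 0.0857]
eef_rot: [[1.0, 0.0, -0.0], [0.0, -1.0, -0.0], [-0.0, 0.0, -1.0]]
contact_force: [-0.5, -0.2, 0.6]
grip_width: -0.005
gripper_force: 0.0
```

Call:
servo_tool(rotation=[[0, 0, 0], [0, 0, 0], [0, 0, 0]], offset=[[0, 0, 0.15], [0, 0, 0], [0, 0, 0]], grip=[0, 0, 0])

```text
time: 14.6
tcp_pos: [0.554, 0.2084, 0.0844]
eef_rot: [[1.0, 0.0, 0.0], [0.0, -1.0, 0.0], [0.0, -0.0, -1.0]]
contact_force: [-0.3, 0.3, 1.9]
grip_width: -0.001
gripper_force: 0.6
```

Call:
servo_tool(rotation=[[0, 0, 0], [0, 0, 0], [0, 0, 0]], offset=[[0, 0, 0.1], [0, 0, 0], [0, 0, 0]], grip=[0, 0, 0])

```text
time: 14.98
tcp_pos: [0.554, 0.2084, 0.0835]
eef_rot: [[1.0, 0.0, 0.0], [0.0, -1.0, 0.0], [0.0, -0.0, -1.0]]
contact_force: [-0.9, 0.1, 3.4]
grip_width: -0.002
gripper_force: 1.8
```

Call:
servo_tool(rotation=[[0, 0, 0], [0, 0, 0], [0, 0, 0], [0, 0, 0]], offset=[[0, 0, 0.08], [0, 0, 0], [0, 0, 0], [0, 0, 0]], grip=[0, 0, 0, 0])

```text
time: 15.48
tcp_pos: [0.554, 0.2084, 0.0829]
eef_rot: [[1.0, 0.0, 0.0], [0.0, -1.0, 0.0], [0.0, -0.0, -1.0]]
contact_force: [-1.7, -0.7, 5.5]
grip_width: 0.0
gripper_force: 2.7
```

Call:
servo_tool(rotation=[[0, 0, 0], [0, 0, 0], [0, 0, 0], [0, 0, 0], [0, 0, 0], [0, 0, 0], [0, 0, 0], [0, 0, 0], [0, 0, 0], [0, 0, 0], [0, 0, 0], [0, 0, 0]], offset=[[0, 0, -2.6], [0, 0, 0], [0.7, 4.5, 0], [0.7, 4.5, 0], [0.7, 4.5, 0], [0.7, 4.5, 0], [0.7, 4.5, 0], [0.7, 4.5, 0], [0.55, 4.67, 0], [0, 0, 0.9], [0, 0, 0.8], [0, 0, 0]], grip=[0, 0, 0, 0, 0, 0, 0, 0, 0, 0, 0, 0])

```text
time: 16.98
tcp_pos: [0.6002, -0.1069, 0.0893]
eef_rot: [[1.0, 0.002, -0.003], [0.002, -1.0, 0.001], [-0.003, -0.001, -1.0]]
contact_force: [0.3, -0.9, -0.4]
grip_width: 0.0
gripper_force: 0.0
```

Call:
servo_tool(rotation=[[0, 0, 0], [0, 0, 0], [0, 0, 0], [0, 0, 0]], offset=[[0, 0, 0.2], [0, 0, 0.1], [0, 0, 0], [0, 0, 0]], grip=[0, 0, 0, 0])

```text
time: 17.48
tcp_pos: [0.6016, -0.1082, 0.0887]
eef_rot: [[1.0, 0.001, 0.0], [0.001, -1.0, -0.0], [0.0, 0.0, -1.0]]
contact_force: [0.2, -0.3, 0.0]
grip_width: 0.001
gripper_force: 0.0
```

Call:
servo_tool(rotation=[[0, 0, 0], [0, 0, 0], [0, 0, 0]], offset=[[0, 0, 0.2], [0, 0, 0], [0, 0, 0]], grip=[0, 0, 0])

```text
time: 17.85
tcp_pos: [0.6014, -0.1084, 0.0864]
eef_rot: [[1.0, 0.0, -0.0], [0.0, -1.0, 0.0], [-0.0, -0.0, -1.0]]
contact_force: [-1.1, 0.4, 0.1]
grip_width: -0.001
gripper_force: 0.0
```

Call:
servo_tool(rotation=[[0, 0, 0], [0, 0, 0], [0, 0, 0]], offset=[[0, 0, 0.2], [0, 0, 0], [0, 0, 0]], grip=[0, 0, 0])

```text
time: 18.23
tcp_pos: [0.6015, -0.1083, 0.0844]
eef_rot: [[1.0, 0.0, -0.0], [0.0, -1.0, 0.0], [-0.0, -0.0, -1.0]]
contact_force: [-0.3, -0.5, -0.0]
grip_width: -0.0
gripper_force: 0.0
```

Contact is expected at about 0.082; press on in 1 mm steps.

Call:
servo_tool(rotation=[[0, 0, 0], [0, 0, 0], [0, 0, 0]], offset=[[0, 0, 0.3], [0, 0, 0], [0, 0, 0]], grip=[0, 0, 0])

```text
time: 18.6
tcp_pos: [0.6015, -0.1083, 0.0814]
eef_rot: [[1.0, 0.0, 0.0], [0.0, -1.0, 0.0], [0.0, -0.0, -1.0]]
contact_force: [-1.1, 0.4, 0.1]
grip_width: -0.004
gripper_force: 0.2
```

Call:
servo_tool(rotation=[[0, 0, 0], [0, 0, 0], [0, 0, 0]], offset=[[0, 0, 0.1], [0, 0, 0], [0, 0, 0]], grip=[0, 0, 0])

```text
time: 18.98
tcp_pos: [0.6014, -0.1083, 0.0805]
eef_rot: [[1.0, 0.0, -0.0], [0.0, -1.0, -0.0], [-0.0, 0.0, -1.0]]
contact_force: [-1.2, -0.2, 1.4]
grip_width: 0.002
gripper_force: 0.8
```

Call:
servo_tool(rotation=[[0, 0, 0], [0, 0, 0], [0, 0, 0]], offset=[[0, 0, 0.1], [0, 0, 0], [0, 0, 0]], grip=[0, 0, 0])

```text
time: 19.35
tcp_pos: [0.6014, -0.1083, 0.0795]
eef_rot: [[1.0, 0.0, -0.0], [0.0, -1.0, 0.0], [-0.0, -0.0, -1.0]]
contact_force: [-1.3, 0.4, 1.6]
grip_width: -0.001
gripper_force: 1.3
```

Call:
servo_tool(rotation=[[0, 0, 0], [0, 0, 0], [0, 0, 0]], offset=[[0, 0, 0.1], [0, 0, 0], [0, 0, 0]], grip=[0, 0, 0])

```text
time: 19.73
tcp_pos: [0.6014, -0.1083, 0.0784]
eef_rot: [[1.0, 0.0, -0.0], [0.0, -1.0, 0.0], [-0.0, -0.0, -1.0]]
contact_force: [-2.5, 0.7, 3.8]
grip_width: -0.002
gripper_force: 1.8
```

Call:
servo_tool(rotation=[[0, 0, 0], [0, 0, 0], [0, 0, 0]], offset=[[0, 0, 0.1], [0, 0, 0], [0, 0, 0]], grip=[0, 0, 0])

```text
time: 20.1
tcp_pos: [0.6013, -0.1083, 0.0774]
eef_rot: [[1.0, 0.0, -0.0], [0.0, -1.0, -0.0], [-0.0, 0.0, -1.0]]
contact_force: [-4.5, 0.1, 4.5]
grip_width: 0.001
gripper_force: 2.3
```

Call:
servo_tool(rotation=[[0, 0, 0], [0, 0, 0], [0, 0, 0]], offset=[[0, 0, 0.05], [0, 0, 0], [0, 0, 0]], grip=[0, 0, 0])

```text
time: 20.48
tcp_pos: [0.6014, -0.1083, 0.0769]
eef_rot: [[1.0, 0.0, -0.0], [0.0, -1.0, 0.0], [-0.0, -0.0, -1.0]]
contact_force: [-4.3, 0.4, 5.0]
grip_width: 0.003
gripper_force: 2.6
```

Call:
servo_tool(rotation=[[0, 0, 0], [0, 0, 0], [0, 0, 0]], offset=[[0, 0, 0.06], [0, 0, 0], [0, 0, 0]], grip=[0, 0, 0])

```text
time: 20.85
tcp_pos: [0.6014, -0.1083, 0.0764]
eef_rot: [[1.0, 0.0, -0.0], [0.0, -1.0, -0.0], [-0.0, 0.0, -1.0]]
contact_force: [-5.1, -0.6, 5.7]
grip_width: -0.001
gripper_force: 3.0
```

```bash
python3 - <<'E'
from rig import r,eyes
import cv2
im=eyes.snapshot("scene")[:,:,::-1]
a=cv2.imread("pics/scene0.png")
c=[cv2.resize(x[195:265,180:250],None,fx=5,fy=5,interpolation=cv2.INTER_CUBIC) for x in(a,im)]
cv2.imwrite("pics/rock.png",cv2.hconcat(c))
E
```

```text
(no output)
```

View pics/rock.png

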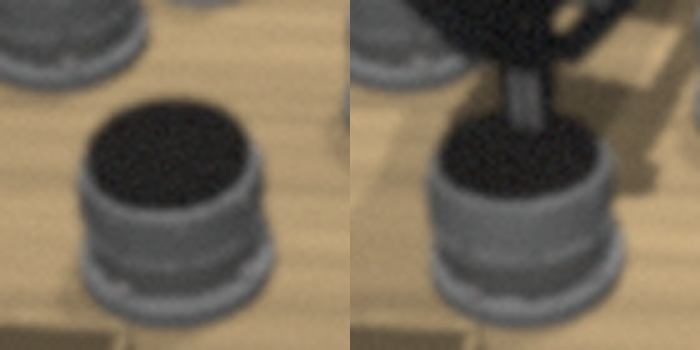

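The right-hand crop shows the cap tipped away from the camera: the crown's front edge has risen from row 210 to about 198 in the enlarged crop. It rocks, so this is the loose one. Next I'll lift, move to its middle and push.

Call:
servo_tool(rotation=[[0, 0, 0], [0, 0, 0], [0, 0, 0], [0, 0, 0], [0, 0, 0], [0, 0, 0]], offset=[[0, 0, -1.5], [0, 0, 0], [3, 0, 0], [0, 0, 0], [0, 0, 0.8], [0, 0, 0]], grip=[0, 0, 0, 0, 0, 0])

```text
time: 21.65
tcp_pos: [0.6304, -0.1081, 0.082]
eef_rot: [[1.0, 0.0, -0.002], [0.0, -1.0, 0.001], [-0.002, -0.001, -1.0]]
contact_force: [0.0, 0.2, 0.5]
grip_width: 0.006
gripper_force: 0.0
```

Call:
servo_tool(rotation=[[0, 0, 0], [0, 0, 0], [0, 0, 0], [0, 0, 0], [0, 0, 0]], offset=[[0, 0, 0.1], [0, 0, 0.2], [0, 0, 0.1], [0, 0, 0], [0, 0, 0]], grip=[0, 0, 0, 0, 0])

```text
time: 22.28
tcp_pos: [0.6314, -0.1083, 0.0802]
eef_rot: [[1.0, 0.0, -0.0], [0.0, -1.0, -0.0], [-0.0, 0.0, -1.0]]
contact_force: [-3.7, 0.1, 5.1]
grip_width: 0.0
gripper_force: 2.7
```

Call:
servo_tool(rotation=[[0, 0, 0], [0, 0, 0], [0, 0, 0], [0, 0, 0]], offset=[[0, 0, 0.1], [0, 0, 0.1], [0, 0, 0], [0, 0, 0]], grip=[0, 0, 0, 0])

```text
time: 22.78
tcp_pos: [0.6314, -0.1083, 0.079]
eef_rot: [[1.0, 0.0, -0.001], [0.0, -1.0, -0.0], [-0.001, 0.0, -1.0]]
contact_force: [-5.2, 0.3, 9.8]
grip_width: 0.001
gripper_force: 4.4
```

Call:
servo_tool(rotation=[[0, 0, 0], [0, 0, 0], [0, 0, 0], [0, 0, 0]], offset=[[0, 0, 0.1], [0, 0, 0.1], [0, 0, 0], [0, 0, 0]], grip=[0, 0, 0, 0])

```text
time: 23.28
tcp_pos: [0.6314, -0.1083, 0.0778]
eef_rot: [[1.0, 0.001, -0.001], [0.001, -1.0, -0.0], [-0.001, 0.0, -1.0]]
contact_force: [-6.9, 1.8, 12.6]
grip_width: -0.004
gripper_force: 6.1
```

Call:
servo_tool(rotation=[[0, 0, 0], [0, 0, 0], [0, 0, 0], [0, 0, 0]], offset=[[0, 0, 0.1], [0, 0, 0.1], [0, 0, 0], [0, 0, 0]], grip=[0, 0, 0, 0])

```text
time: 23.78
tcp_pos: [0.6315, -0.1083, 0.076]
eef_rot: [[1.0, 0.0, -0.001], [0.0, -1.0, -0.0], [-0.001, 0.0, -1.0]]
contact_force: [-7.5, 1.9, 13.9]
grip_width: 0.001
gripper_force: 6.7
```

Call:
servo_tool(rotation=[[0, 0, 0], [0, 0, 0], [0, 0, 0], [0, 0, 0]], offset=[[0, 0, 0.1], [0, 0, 0.1], [0, 0, 0], [0, 0, 0]], grip=[0, 0, 0, 0])

```text
time: 24.28
tcp_pos: [0.6314, -0.1083, 0.074]
eef_rot: [[1.0, 0.001, -0.001], [0.001, -1.0, -0.0], [-0.001, 0.0, -1.0]]
contact_force: [-8.0, 1.6, 14.1]
grip_width: -0.001
gripper_force: 6.7
```

Call:
servo_tool(rotation=[[0, 0, 0], [0, 0, 0], [0, 0, 0], [0, 0, 0]], offset=[[0, 0, 0.1], [0, 0, 0.1], [0, 0, 0], [0, 0, 0]], grip=[0, 0, 0, 0])

```text
time: 24.78
tcp_pos: [0.6313, -0.1083, 0.0721]
eef_rot: [[1.0, 0.001, -0.001], [0.001, -1.0, -0.0], [-0.001, -0.0, -1.0]]
contact_force: [-8.5, 1.9, 13.9]
grip_width: -0.001
gripper_force: 7.3
```

Sliding at about 14 N; continue to the stop.

Call:
servo_tool(rotation=[[0, 0, 0], [0, 0, 0], [0, 0, 0], [0, 0, 0]], offset=[[0, 0, 0.1], [0, 0, 0.1], [0, 0, 0], [0, 0, 0]], grip=[0, 0, 0, 0])

```text
time: 25.28
tcp_pos: [0.6313, -0.1083, 0.0708]
eef_rot: [[1.0, 0.001, -0.001], [0.001, -1.0, 0.0], [-0.001, -0.0, -1.0]]
contact_force: [-10.3, 1.5, 18.0]
grip_width: 0.006
gripper_force: 8.9
```

Call:
servo_tool(rotation=[[0, 0, 0], [0, 0, 0], [0, 0, 0], [0, 0, 0]], offset=[[0, 0, 0.1], [0, 0, 0.1], [0, 0, 0], [0, 0, 0]], grip=[0, 0, 0, 0])

```text
time: 25.78
tcp_pos: [0.6313, -0.1083, 0.0696]
eef_rot: [[1.0, 0.001, -0.002], [0.001, -1.0, 0.0], [-0.002, -0.0, -1.0]]
contact_force: [-13.0, 3.4, 20.9]
grip_width: 0.001
gripper_force: 10.6
```

Call:
servo_tool(rotation=[[0, 0, 0], [0, 0, 0], [0, 0, 0], [0, 0, 0]], offset=[[0, 0, 0.1], [0, 0, 0.05], [0, 0, 0], [0, 0, 0]], grip=[0, 0, 0, 0])

```text
time: 26.28
tcp_pos: [0.6314, -0.1083, 0.0691]
eef_rot: [[1.0, 0.001, -0.002], [0.001, -1.0, -0.0], [-0.002, 0.0, -1.0]]
contact_force: [-15.3, 2.9, 26.8]
grip_width: -0.003
gripper_force: 12.9
```

Call:
servo_tool(rotation=[[0, 0, 0], [0, 0, 0], [0, 0, 0], [0, 0, 0], [0, 0, 0], [0, 0, 0], [0, 0, 0], [0, 0, 0]], offset=[[0, 0, -0.5], [0, 0, -1], [0, 0, -3], [0, 0, -4], [0, 0, -3], [0, 0, 0], [0, 0, 0], [0, 0, 0]], grip=[0, 0, 0, 0, 0, 0, 0, 0])

```text
time: 27.28
tcp_pos: [0.6304, -0.108, 0.1763]
eef_rot: [[1.0, 0.0, -0.004], [0.0, -1.0, 0.001], [-0.004, -0.001, -1.0]]
contact_force: [-0.0, 1.4, -0.1]
grip_width: 0.002
gripper_force: 0.0
```

```bash
python3 - <<'E'
from rig import r,eyes
import cv2
im=eyes.snapshot("scene")[:,:,::-1]
a=cv2.imread("pics/scene0.png")
c=[cv2.resize(x[195:265,180:250],None,fx=5,fy=5,interpolation=cv2.INTER_CUBIC) for x in(a,im)]
cv2.imwrite("pics/end.png",cv2.hconcat(c))
E
```

```text
(no output)
```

View pics/end.png

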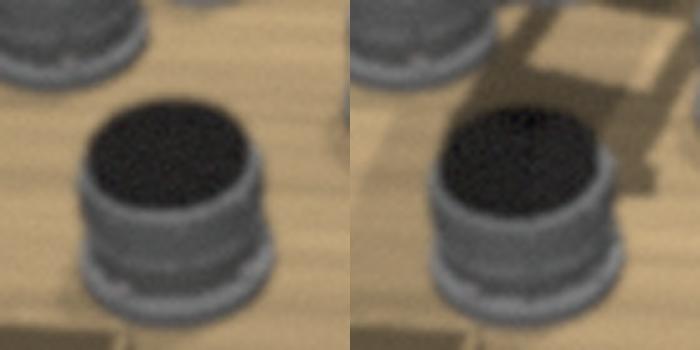

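The crown now sits about 7 crop pixels lower (front edge from row 210 to 217) and is level, which fits roughly 5 mm of travel. The arm is clear of everything.

```bash
python3 -c "
from rig import r
print(r.close_job())"
```

```text
the job is handed in; nothing more can be done
None
```

I found the loose cap at about (0.63, −0.11) m: it rocked under a light rim press, I pushed it down about 5 mm to its stop, and it looks level. The other three stayed firm at about 5 N, and I handed the job in with the arm clear; no verdict came back.

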